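# Lift the thumb latch and open the parts-box gate

### The arm

A 6-joint arm with a two-finger parallel gripper is mounted at the origin on the work surface. World frame = base frame: x ahead of the robot, y to its left, z up, the work surface at z = 0. Lengths are in m, angles in rad, forces in N, time in s.
With the tool pointing down it reaches from about 0.375 to 0.9 m from the base axis. Payload 3.1 kg.
Tool frame: the origin (TCP) lies between the finger pads; the fingertips stand 22 mm ahead of it and the grasp point (between the pads) lies 3 mm ahead of it; z points along the fingers, y is the line along which they close (so a half turn about z gives the same grasp; the last joint's range is limited). The gripper opens to 87 mm and grips with 3 to 60 N. Pads are 19 mm wide; open, the fingers measure 117 mm over their backs; the gripper's body (75 mm by 190 mm) begins 51 mm behind the grasp point.
Start: joints at [-1.363, 0.527, 1.433, -0, 1.181, -0.178], TCP at [0.235, -0.579, 0.214] pointing down, gripper open.
Joint ranges: [-3.08, 3.08], [-0.75, 2.2], [0.22, 2.44], [-1.43, 4.57], [0, 2.65], [-2.85, 2.85]. Speed limits (rad/s): [2.79, 2.79, 3.14, 3.14, 3.14, 3.14].

### API

Orientations are given as a unit quaternion [x, y, z, w].
In Python, from rig import robot gives the robot as it stands.
- The arm moves only by the tool move_arm, never from a script. Its argument "series" is text: rows parted by semicolons, each of 6 numbers parted by spaces: the shift along the tool's x, y, z in mm, then the turn, a rotation vector about the tool's x, y, z in degrees. In form: dx dy dz ax ay az; .... A call has 1 to 8 rows; each row is the pose to reach, as a shift and turn from the pose commanded when the call began, along the tool's axes at that moment; what a row does not reach only later rows make up. A row lasts 1/12 s, in which the tool goes at most 41.7 mm and 7.16 degrees, less where a joint would pass 70% of its speed; a pose out of reach is approached as far as the arm can. A call with a gripper value outside its range is refused whole. "jaw" is the opening, from 0 (shut) to 1 (fully open), set as the call begins (left out, the last holds). The fingers move at their own pace and stop on an object; "newtons" is the grip in N (left out, the last holds). Time passes only in rows, so rows that repeat a pose let the fingers close. It gives the time, the measured TCP pose, the force, the opening and the grip force at its end, in the units of the state.
- robot.get_obs(): the state, without advancing time (a new reading comes with each control period).
- robot.camera(name): name is "scene" or "top" or "wrist"; returns a dict with "img" (420x560x3 uint8, red, green, blue), "mtx" (3x3 intrinsics, pixels), "world_to_cam" (4x4, takes a point from world to camera coordinates). Camera axes: x right, y down, z forward; pixel columns grow to the right and rows downward; lengths in m; the calibration is good to about 2 mm. A picture is of the moment at which its call begins. There is no depth.
- robot.hand_in(): hands the job in; it is judged then, once.
Trained networks look in a picture, given as the dict that the camera call returned (one of the last four; its "shot" number tells which), for a name from the list of things; names that differ only in an ending like _2 or _b are one class to them, and where a whole thing is asked for, a point or a joint stands for the part that bears it (a point fixed in the world has none). Each returns a list of dicts, best first, with "p" (0 to 1); they miss things now and then, are a little off and sometimes report something else, mostly with a low value. They report only what shows in the picture. A call takes as long as a camera call.
- robot.search_frame(picture, thing): "xyz" ([x, y, z] in m, in world coordinates, good to about 4 mm: the middle of the surface that is visible of it).
- robot.tip_of(picture, thing): "xyz" ([x, y, z] in m, in world coordinates, good to about 4 mm: a listed point, or the origin of a listed thing).
The state is a dict: "time": time; "q": joint angles; "joint_velocities": joint speeds; "joint_torque": joint torques, N m; "position": TCP position; "tool_rot": TCP orientation; "ft_force": force on the tool from outside, world axes, zero at the start; "moment": the same for the moment, N m; "grip_width": finger opening in m; "grip_force": force on a finger pad.
Only numpy, scipy, OpenCV 4.12 (cv2) and the standard library are available. Lean on these libraries where they do the work, as an engineer would, in place of code of your own. Each camera call takes 0.05 s, during which the arm holds its last target. There are 200 camera calls.

### The job

Open the little gate on the front of the pine parts box so that the drawer behind it can be drawn out: with shut fingertips press the thumb piece down gently, by feel, until the latch bar's nose has risen clear of its catch, keep it pressed and draw the gate towards you, and leave the gate standing wide open, about square to the box, with the latch dropped back to rest. The latch is light sheet metal: never pinch it, and push or pull on latch and gate with no more than a thumb's light force (10 N or so); do not fling the gate, and leave all the loose things where they lie.

Things in the scene. Friction and masses are not known exactly. Their poses are not given: they have to be found in the camera images.
- box: Fixed open-fronted pine parts box, 190 mm deep (x), 260 mm wide (y); two posts 165 mm high at the front corners, rear slat top 135 mm high. Origin on the bench under the middle of its front face; x points to the back of the box, y to the hinge side, z up. Place and yaw vary. The gate closes the front and needs 250 mm before it to swing.
- hinge (a point): Slatted wooden gate, 200 mm wide, 150 mm high, 16 mm thick, hung at its +y end. This point is on the vertical hinge axis at bench height, mid-thickness; the panel runs from there along its own -y for 198 mm; front face at its own x = -8 mm. It opens with the free end coming forward (box -x), turning clockwise seen from above.
- gate (a joint): Opening angle of the gate (rad): 0 shut, 1.57 square to the box, stop at 1.75. Hinge friction (0.06 N m) keeps it where it is left. While the latch nose is in the catch it opens only about 0.015.
- thumb (a point): Thumb piece of the see-saw latch: level aluminium plate 50 (x) by 52 (y) mm, 3 mm thick, origin at the centre of its top; axes as the gate's while at rest. At rest its top is 126.5 mm above the bench, 85 mm from the hinge along the gate, 43.5 mm in front of the hinge axis (gate -x). The gate's top is 23 mm above it. Meant for shut fingertips, not for pinching.
- lip (a point): Top of the upturned lip along the thumb plate's outer (-x) edge, 13 mm above the plate, its inner face 25 mm from the plate's centre. On the gate side the latch bar stands 2.5 mm above the plate, also 25 mm from the centre. Shut fingertips stand in the trough between and draw the gate by the lip.
- latch (a joint): Tilt of the latch (rad): 0 at rest, grows as the thumb piece is pressed down and the nose rises; end 0.42. The thumb piece is 80 mm from the pivot on the hinge side, the nose 60 mm on the other. A steel weight returns it: about 1 N on the thumb piece moves it freely, and it drops back when let go.
- pivot (a point): Latch pivot on the gate's front, 165 mm from the hinge, 125 mm up. Force felt on the thumb piece: about 1 N while the nose rises freely, then, when the nose meets the leaf spring over the catch, nearly 7 N more for every further mm pressed (limit of the sheet metal 16 N).
- nose (a point): Centre of the latch bar's nose, a flat-ended round steel pin (12 mm thick, 22 mm long, along x) at the bar's free end, 225 mm from the hinge. It is clear of the catch once the gate is open 0.2 rad; from then nothing is above it, and the thumb piece need only be kept low enough for the fingertips to stay in the trough.
- catch (a point): Where the nose's centre lies when latched. A steel lip before it rises to somewhere 4 to 16 mm above the nose's underside at rest (nailed on by eye: different each time, not measured). 13.8 mm above the lip's top is a stiff leaf spring, so the nose has 1.8 mm of play to slide out forwards between the two. The thumb piece must go down 5 to 24 mm for that.
- bell: Chrome bicycle bell, 54 mm across, lying in the drawer. Not to be disturbed.
- grip: Black rubber handlebar grip, 100 mm long, lying in the drawer. Not to be disturbed.
- spanner: Flat green steel cone spanner, 180 mm long, on the box's slat top. Not to be disturbed.
- axle: Galvanised pedal axle, 130 mm long, on the box's slat top. Not to be disturbed.
- glue: Small can of glue, 44 mm across, 60 mm high, on the bench beside the catch post. Not to be disturbed.
- patch_tin: Flat patch tin, 60 by 85 by 22 mm, on the bench on the catch side. Not to be disturbed.
- tyre_lever: Steel tyre lever, 135 mm long, 6 mm thick, on the bench on the catch side in front. Not to be disturbed.
- hub_ring: Steel hub ring, 52 mm across, 20 mm high, on the bench on the hinge side. Not to be disturbed.

How it is judged:
By the outcome, as a careful person would: the job done as asked, in the order asked, and still so for the second after the job is handed in, with the robot touching nothing.
It also fails if it takes over 53 s, if anything falls off the work surface, if the arm or the gripper's body presses on something with over 40 N, if the wrist force passes 120 N, or if a joint passes its speed limit or range.

## Working session

There is one attempt and no reset: what is moved stays moved. The work goes in short steps, Python scripts to look and compute and a tool call to move; the robot and the scene stay as the last step left them, time stands still between calls to the robot, and variables do not carry over. Pictures are saved under pics/ and viewed, at most 12 in all, crops included, and the job is handed in when it is done.

Besides the shell and the picture viewer there is one more tool, called after "Emit:" by a JSON object that holds its "op" and its "data", one argument or row to a line. move_arm: Moves the arm, as the interface text tells. Its arguments: {"type":"object","properties":{"series":{"type":"string"},"jaw":{"type":"number"},"newtons":{"type":"number"}},"required":["series"]}

```bash
mkdir -p pics; ls; cat > h.py <<'E'
import numpy as np, cv2
from rig import robot
def snap(n,f):
    p=robot.camera(n); cv2.imwrite('pics/'+f,p['img'][:,:,::-1]); return p
E
python3 - <<'E'
from h import *
o=robot.get_obs();print(o['time'],o['position'],o['tool_rot'],o['ft_force'],o['grip_width'])
np.set_printoptions(precision=4,suppress=True)
for c in ['scene','top']:
    p=snap(c,c+'1.png')
    for t in ['hinge','thumb','lip','pivot','nose','catch','box']:
        print(c,t,[(np.round(d['xyz'],4),round(d['p'],2)) for d in robot.tip_of(p,t)[:2]])
E
```

```text
pics
0.0 [ 0.23505225 -0.57829712  0.21314797] [ 9.81447944e-01  1.91725672e-01 -2.96932196e-05 -1.09540775e-03] [-0.3117878  -0.83250546  0.77931323] 0.0872603674450279
scene hinge [(array([0.6002, 0.1066, 0.    ]), 0.91)]
scene thumb [(array([0.5692, 0.0114, 0.1228]), 0.87)]
scene lip [(array([ 0.759 , -0.1647, -0.0028]), 0.75), (array([0.5416, 0.0034, 0.1425]), 0.69)]
scene pivot [(array([ 0.61  , -0.0603,  0.1257]), 0.88)]
scene nose [(array([ 0.6206, -0.123 ,  0.1283]), 0.96)]
scene catch [(array([ 0.6229, -0.1217,  0.1261]), 0.86)]
scene box [(array([ 0.6201,  0.0053, -0.0011]), 0.86)]
top hinge [(array([0.5944, 0.1017, 0.0001]), 0.68)]
top thumb [(array([0.5623, 0.0088, 0.1293]), 0.85), (array([ 0.6122, -0.0638,  0.1247]), 0.59)]
top lip [(array([0.5461, 0.0078, 0.1372]), 0.94), (array([ 0.623 , -0.2669,  0.0018]), 0.19)]
top pivot [(array([ 0.6135, -0.0625,  0.1297]), 0.66), (array([ 0.7599, -0.1617, -0.0013]), 0.65)]
top nose [(array([ 0.6208, -0.1235,  0.1206]), 0.97)]
top catch [(array([ 0.6232, -0.1206,  0.1227]), 0.85)]
top box [(array([0.6222, 0.0069, 0.0001]), 0.8)]
```

View pics/scene1.png

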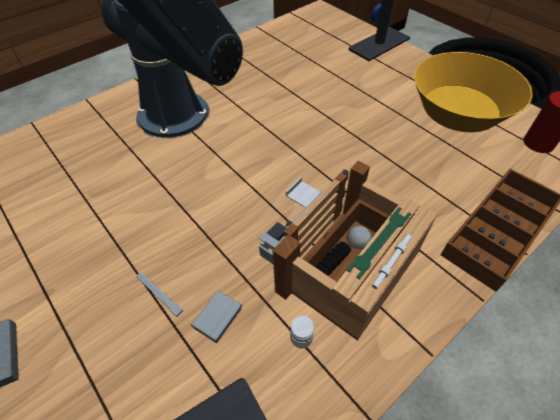

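View pics/top1.png

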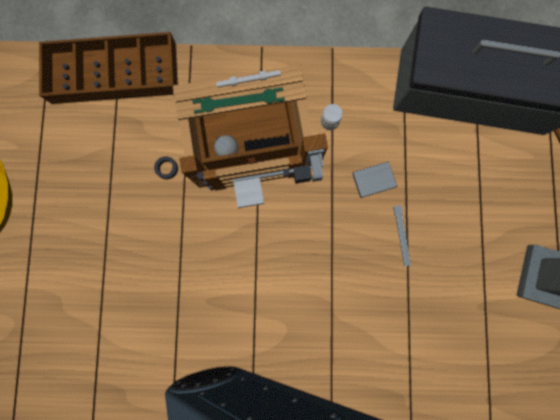

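The scene view shows the box near (350,240), with the thumb plate at (303,192). The top view puts the plate at (248,192) and the nose and catch at (315,165). The network points agree with the given geometry for a yaw of about 0.15. I'll shut the jaws and move to a standoff above the thumb plate.

Emit:
{"op": "move_arm", "data": {
  "series": "15 -13 -5 0 0 -2; 43 -36 -15 0 0 -6; 73 -61 -25 0 0 -11; 103 -86 -35 0 0 -16; 133 -111 -45 0 0 -21; 163 -136 -55 0 0 -26; 193 -161 -65 0 0 -31; 223 -186 -75 0 0 -36",
  "jaw": 0,
  "newtons": 10
}}

```text
time: 1.47
position: [0.3723, -0.321, 0.2898]
tool_rot: [0.873, 0.487, 0.0, 0.0]
ft_force: [0.5, 0.1, 0.3]
grip_width: 0.0416
grip_force: 0.0
```

```bash
cat >> h.py <<'E'
from scipy.spatial.transform import Rotation as R
np.set_printoptions(precision=4,suppress=True)
def delta(p,yaw,o=None):
    """shift (mm) and turn (deg) in tool axes to TCP p, tool x at world yaw, pointing down"""
    o=o or robot.get_obs(); r=R.from_quat(o['tool_rot'])
    t=R.from_euler('z',yaw)*R.from_euler('x',np.pi)
    return np.r_[r.inv().apply(np.array(p)-o['position'])*1e3,(r.inv()*t).as_rotvec(degrees=True)].round(1)
E
python3 -c "
from h import *
o=robot.get_obs();print(o['time'],o['position'],o['q'],delta([.545,.01,.29],1.72))"
```

```text
1.4667 [ 0.3723 -0.321   0.2898] [-0.9394  0.2552  1.6594  0.0002  1.2265 -0.3866] [372.4 -26.9  -0.2   0.    0.  -40.2]
```

Emit:
{"op": "move_arm", "data": {
  "series": "38 -3 0 0 0 -5; 78 -6 0 0 0 -10; 118 -9 0 0 0 -15; 158 -12 0 0 0 -20; 198 -15 0 0 0 -25; 238 -18 0 0 0 -30; 278 -21 0 0 0 -35; 315 -24 0 0 0 -39"
}}

```text
time: 2.13
position: [0.5186, -0.0404, 0.2894]
tool_rot: [0.66, 0.751, 0.0, 0.0]
ft_force: [2.3, 0.6, -0.1]
grip_width: 0.001
grip_force: 0.0
```

```bash
python3 - <<'E'
from h import *
o=robot.get_obs();print(o['time'],o['position'],o['q'],o['grip_width'],delta([.545,.01,.29],1.72))
for c in ['wrist','top','scene']:
    p=snap(c,c+'2.png')
    for t in ['hinge','thumb','lip','pivot','nose','catch']:
        print(c,t,[(np.round(d['xyz'],4),round(d['p'],2)) for d in robot.tip_of(p,t)[:1]])
E
```

```text
2.1333 [ 0.5186 -0.0404  0.2894] [-0.2929  0.2986  1.5962  0.0002  1.246  -0.4215] 0.0009728061428397543 [46.6 32.6 -0.5  0.   0.  -1.2]
wrist hinge [(array([ 0.5941,  0.1037, -0.0006]), 0.81)]
wrist thumb [(array([0.5706, 0.0101, 0.1245]), 0.73)]
wrist lip [(array([0.5434, 0.0061, 0.1434]), 0.6)]
wrist pivot [(array([ 0.6093, -0.0628,  0.1286]), 0.89)]
wrist nose [(array([ 0.6216, -0.124 ,  0.1225]), 0.89)]
wrist catch [(array([ 0.6231, -0.1246,  0.1234]), 0.81)]
top hinge []
top thumb [(array([0.7517, 0.0331, 0.1328]), 0.18)]
top lip [(array([0.5462, 0.0094, 0.1375]), 0.38)]
top pivot []
top nose []
top catch []
scene hinge [(array([0.5948, 0.106 , 0.0004]), 0.94)]
scene thumb [(array([0.5691, 0.0119, 0.1233]), 0.87)]
scene lip [(array([0.5451, 0.0077, 0.1421]), 0.9)]
scene pivot [(array([ 0.6121, -0.0634,  0.1247]), 0.64)]
scene nose [(array([ 0.6199, -0.1219,  0.1286]), 0.58)]
scene catch [(array([ 0.6259, -0.1246,  0.1243]), 0.63)]
```

View pics/wrist2.png

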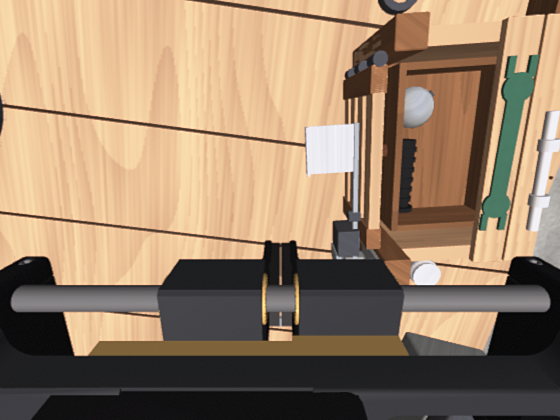

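The wrist view shows the shut fingertips at (280,300) and the plate with corners near (306,128), (355,124), (355,172) and (308,175). I'll fit the gate pose from the network points and the plate outline.

```bash
python3 - <<'E'
from h import *
from scipy.optimize import least_squares
P=dict(hinge=[(.6002,.1066),(.5944,.1017),(.5941,.1037),(.5948,.106)],thumb=[(.5692,.0114),(.5623,.0088),(.5706,.0101),(.5691,.0119)],
lip=[(.5416,.0034),(.5461,.0078),(.5434,.0061),(.5462,.0094),(.5451,.0077)],pivot=[(.61,-.0603),(.6135,-.0625),(.6093,-.0628),(.6121,-.0634)],
nose=[(.6206,-.123),(.6208,-.1235),(.6216,-.124),(.6199,-.1219)])
m={k:np.mean(v,0) for k,v in P.items()}
def loc(v,k):
    c,s=np.cos(v[2]),np.sin(v[2]);d=m[k]-v[:2];return np.array([c*d[0]+s*d[1],-s*d[0]+c*d[1]])
def f(v):
    return np.r_[loc(v,'hinge'),loc(v,'thumb')-[-.0435,-.085],loc(v,'lip')-[-.069,-.085],loc(v,'pivot')[1]+.165,loc(v,'nose')[1]+.225]
r=least_squares(f,[.597,.104,.15]);print(r.x,f(r.x)*1e3,[loc(r.x,k) for k in('pivot','nose')])
h=r.x; Rz=R.from_euler('z',h[2]).as_matrix()[:2,:2]; print('thumb',h[:2]+Rz@[-.0435,-.085])
img=cv2.imread('pics/wrist2.png');p=robot.camera('wrist')
hsv=cv2.cvtColor(img,cv2.COLOR_BGR2HSV);mk=((hsv[:,:,1]<40)&(hsv[:,:,2]>170)).astype('u1')[100:200,290:353]
n,l,st,_=cv2.connectedComponentsWithStats(mk);i=1+st[1:,4].argmax();print(st[i])
c=max(cv2.findContours((l==i).astype('u1'),0,2)[0],key=cv2.contourArea);b=cv2.boxPoints(cv2.minAreaRect(c))+[290,100];print(b)
K=p['mtx'];T=p['world_to_cam'];C=-T[:3,:3].T@T[:3,3]
def back(u,z):
    d=T[:3,:3].T@np.linalg.solve(K,[u[0],u[1],1]);return C+d*(z-C[2])/d[2]
for u in b: print(u,back(u,.1265),back(u,.1395))
E
```

```text
[0.5959 0.1027 0.1857] [ 0.3219  1.7206 -1.1126 -0.4327  0.7907  0.2649  0.0026 -1.5554] [array([-0.0154, -0.165 ]), array([-0.0173, -0.2266])]
thumb [0.5688 0.0112]
[  16   24   47   53 2235]
[[304.6584 125.8258]
 [351.9796 123.5724]
 [354.3733 173.8394]
 [307.052  176.0928]]
[304.6584 125.8258] [0.5357 0.0282 0.1265] [0.5346 0.0287 0.1395]
[351.9796 123.5724] [0.586  0.0369 0.1265] [0.5829 0.037  0.1395]
[354.3733 173.8394] [ 0.5995 -0.0168  0.1265] [ 0.5959 -0.0146  0.1395]
[307.052  176.0928] [ 0.5466 -0.026   0.1265] [ 0.5451 -0.0235  0.1395]
```

```bash
python3 -c "
from h import *
o=robot.get_obs();print(o['time'],o['position'],delta([.567,.015,.175],1.757))"
```

```text
3.2333 [ 0.5179 -0.0426  0.2892] [ 51.1  55.9 114.2   0.   -0.   -3.6]
```

Emit:
{"op": "move_arm", "data": {
  "series": "15 17 0 0 0 -1; 38 42 10 0 0 -2.5; 51 56 35 0 0 -3.6; 51 56 65 0 0 -3.6; 51 56 90 0 0 -3.6; 51 56 107 0 0 -3.6; 51 56 114 0 0 -3.6; 51 56 114 0 0 -3.6"
}}

```text
time: 3.9
position: [0.5659, 0.0152, 0.1733]
tool_rot: [0.638, 0.77, -0.001, -0.002]
ft_force: [-0.8, 0.2, -0.1]
grip_width: 0.0002
grip_force: 0.0
```

```bash
python3 - <<'E'
from h import *
p=snap('scene','s3.png');o=robot.get_obs();print(o['time'],o['position'],o['ft_force'],delta([.567,.015,.175],1.757))
p2=snap('wrist','w3.png')
a=cv2.resize(p['img'][150:290,230:430,::-1],(800,560),interpolation=cv2.INTER_CUBIC);cv2.imwrite('pics/s3c.png',a)
for q in(p,p2):
  for t in ['thumb','lip']: print(t,[(d['xyz'],d['p']) for d in robot.tip_of(q,t)[:1]])
E
```

```text
3.95 [0.5671 0.0149 0.1748] [ 0.4017 -0.3882 -1.3037] [ 0.1 -0.1 -0.2 -0.1 -0.   0. ]
thumb [([0.5663, 0.0141, 0.1238], 0.95)]
lip [([0.5421, 0.001, 0.1415], 0.85)]
thumb [([0.5715, 0.0098, 0.1207], 0.58)]
lip [([0.5414, 0.0065, 0.1443], 0.74)]
```

View pics/s3c.png

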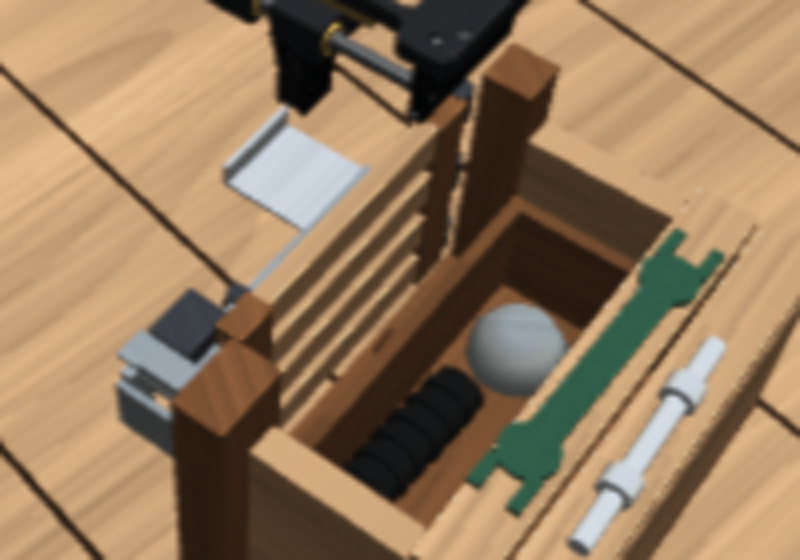

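View pics/w3.png

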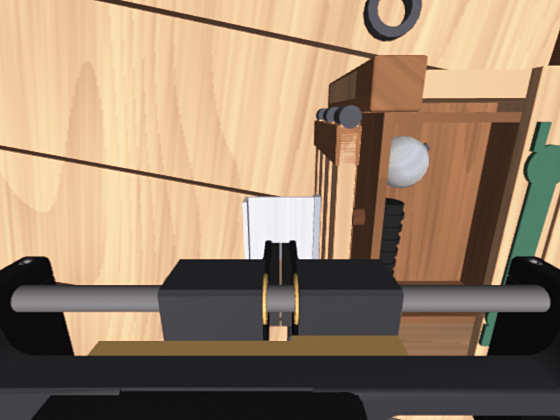

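The wrist view shows the fingers at column 282, centred in the trough between lip (246) and bar (318), with yaw aligned. The scene crop shows the fingertip above the plate. I'll go down to first contact.

Emit:
{"op": "move_arm", "data": {
  "series": "0 0 6 0 0 0; 0 0 12 0 0 0; 0 0 18 0 0 0; 0 0 22 0 0 0; 0 0 25 0 0 0; 0 0 27 0 0 0; 0 0 28 0 0 0; 0 0 28 0 0 0"
}}

```text
time: 4.87
position: [0.5671, 0.0149, 0.1468]
tool_rot: [0.638, 0.77, -0.0, -0.0]
ft_force: [0.2, -0.2, -0.9]
grip_width: 0.0008
grip_force: 0.0
```

Emit:
{"op": "move_arm", "data": {
  "series": "0 0 0.8 0 0 0; 0 0 1.5 0 0 0; 0 0 1.5 0 0 0; 0 0 1.5 0 0 0"
}}

```text
time: 5.2
position: [0.5672, 0.0148, 0.1458]
tool_rot: [0.638, 0.77, 0.0, 0.0]
ft_force: [-0.2, -0.8, -0.0]
grip_width: 0.0006
grip_force: 0.0
```

Emit:
{"op": "move_arm", "data": {
  "series": "0 0 0.8 0 0 0; 0 0 1.5 0 0 0; 0 0 1.5 0 0 0; 0 0 1.5 0 0 0"
}}

```text
time: 5.53
position: [0.5671, 0.0149, 0.1441]
tool_rot: [0.638, 0.77, -0.0, -0.0]
ft_force: [-0.9, 0.1, 1.0]
grip_width: 0.0004
grip_force: 0.0
```

Emit:
{"op": "move_arm", "data": {
  "series": "0 0 0.8 0 0 0; 0 0 1.2 0 0 0; 0 0 1.2 0 0 0; 0 0 1.2 0 0 0"
}}

```text
time: 5.87
position: [0.5671, 0.0149, 0.1429]
tool_rot: [0.638, 0.77, -0.0, -0.0]
ft_force: [0.2, 0.3, -0.4]
grip_width: 0.0004
grip_force: 0.0
```

Emit:
{"op": "move_arm", "data": {
  "series": "0 0 0.8 0 0 0; 0 0 1.2 0 0 0; 0 0 1.2 0 0 0; 0 0 1.2 0 0 0"
}}

```text
time: 6.2
position: [0.5671, 0.0149, 0.1417]
tool_rot: [0.638, 0.77, -0.0, -0.0]
ft_force: [-0.0, -1.0, -0.4]
grip_width: 0.0
grip_force: 0.0
```

```bash
python3 - <<'E'
from h import *
f=[]
for i in range(6):
    p=robot.camera('scene');o=robot.get_obs();f.append(o['ft_force'])
print(np.mean(f,0),np.std(f,0),o['position'],o['time'])
a=cv2.resize(p['img'][150:290,230:430,::-1],(800,560),interpolation=cv2.INTER_CUBIC);cv2.imwrite('pics/s4c.png',a)
E
```

```text
[0.278  0.056  0.0821] [0.5338 0.6809 0.6263] [0.5672 0.0149 0.1418] 6.5
```

View pics/s4c.png

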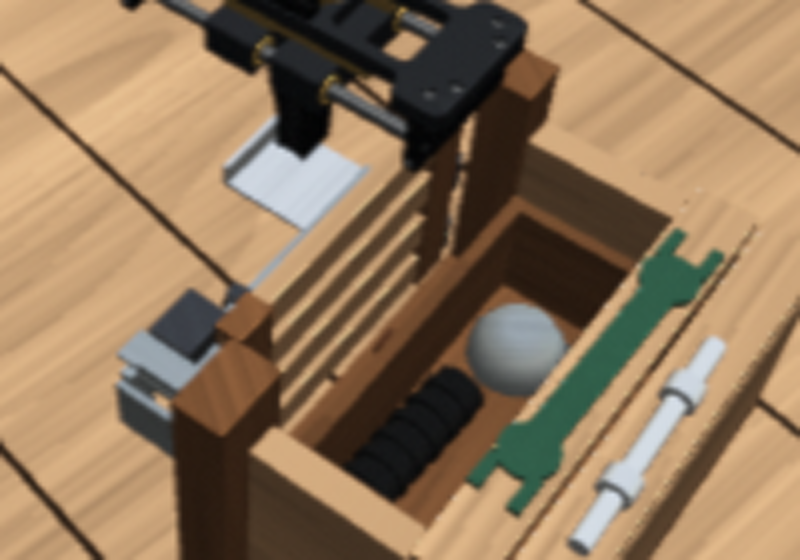

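```bash
python3 - <<'E'
from h import *
p=robot.camera('scene');o=robot.get_obs()
def pr(X):
    c=p['world_to_cam']@np.r_[X,1];u=p['mtx']@c[:3];u=u[:2]/u[2];return ((u-[230,150])*4).round()
x=o['position'];print('tip',pr(x-[0,0,.022]),'tcp',pr(x))
h=np.array([.5959,.1027]);Rz=R.from_euler('z',.186).as_matrix()[:2,:2]
for l in [(-68.5,-111),(-68.5,-59),(-18.5,-59),(-18.5,-111),(-43.5,-85)]:
    print(l,pr(np.r_[h+Rz@(np.array(l)/1e3),.1265]))
p=robot.camera('scene');
for t in ['thumb','lip','pivot','nose']: print(t,[(d['xyz'],d['p']) for d in robot.tip_of(p,t)[:1]])
print(-p['world_to_cam'][:3,:3].T@p['world_to_cam'][:3,3])
E
```

```text
tip [301. 176.] tcp [302. 149.]
(-68.5, -111) [230. 181.]
(-68.5, -59) [290. 122.]
(-18.5, -59) [366. 167.]
(-18.5, -111) [307. 228.]
(-43.5, -85) [298. 174.]
thumb [([0.565, 0.0121, 0.1224], 0.7)]
lip [([0.5423, 0.0041, 0.1403], 0.83)]
pivot [([0.6133, -0.0646, 0.1223], 0.81)]
nose [([0.6234, -0.1232, 0.1305], 0.58)]
[ 0.9488 -0.3631  0.7545]
```

The plate hasn't moved, since its corners are the same as before. The fingertip at (303,158) still looks above it, so the tips sit higher than I assumed. I'll go on down gently and watch the plate in the images.

Emit:
{"op": "move_arm", "data": {
  "series": "0 0 1 0 0 0; 0 0 2 0 0 0; 0 0 3 0 0 0; 0 0 3 0 0 0"
}}

```text
time: 7.13
position: [0.5669, 0.0149, 0.1385]
tool_rot: [0.638, 0.77, -0.0, -0.0]
ft_force: [-0.0, -0.6, 0.6]
grip_width: 0.0003
grip_force: 0.0
```

```bash
cat >> h.py <<'E'
def chk(name,n=4):
    f=[]
    for i in range(n):
        p=robot.camera('scene');o=robot.get_obs();f.append(o['ft_force'])
    a=p['img'];ref=cv2.imread('pics/s3.png')[:,:,::-1]
    d=np.abs(a.astype(int)-ref).max(2)
    print('t',o['time'],'F',np.mean(f,0),'z',o['position'],'plate diff',d[190:210,286:316].mean().round(2),'nose',d[222:262,258:285].mean().round(2),'bg',d[300:340,150:200].mean().round(2))
    cv2.imwrite('pics/'+name,cv2.resize(a[150:290,230:430,::-1],(800,560),interpolation=cv2.INTER_CUBIC))
E
python3 -c "
from h import *
chk('s5.png')"
```

```text
t 7.3333 F [-0.2728 -0.0878 -0.0014] z [0.5672 0.0149 0.1387] plate diff 1.48 nose 0.84 bg 0.87
```

Emit:
{"op": "move_arm", "data": {
  "series": "0 0 1 0 0 0; 0 0 2 0 0 0; 0 0 3 0 0 0; 0 0 3 0 0 0"
}}

```text
time: 7.67
position: [0.567, 0.0149, 0.1355]
tool_rot: [0.638, 0.77, -0.0, -0.0]
ft_force: [-0.3, 1.2, -0.0]
grip_width: 0.0004
grip_force: 0.0
```

```bash
python3 -c "
from h import *
chk('s6.png')"
```

```text
t 7.8667 F [ 0.1042  0.5773 -0.1128] z [0.5672 0.0149 0.1357] plate diff 2.54 nose 0.84 bg 0.9
```

View pics/s6.png

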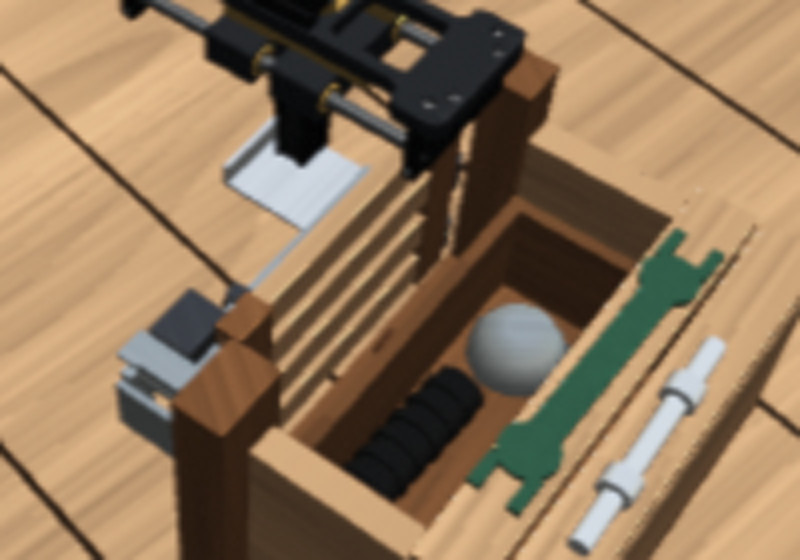

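```bash
python3 - <<'E'
from h import *
p=robot.camera('scene');o=robot.get_obs()
def pr(X):
    c=p['world_to_cam']@np.r_[X,1];u=p['mtx']@c[:3];u=u[:2]/u[2];return ((u-[230,150])*4).round()
x=o['position'];r=R.from_quat(o['tool_rot'])
for dz in (-20,0,10,22):
    print(dz,[pr(x+r.apply(np.array([a,b,dz])/1e3)) for a,b in((-9.5,15),(9.5,15),(9.5,-15),(-9.5,-15))])
# wrist: tip & plate projections
p=robot.camera('wrist')
def pw(X):
    c=p['world_to_cam']@np.r_[X,1];u=p['mtx']@c[:3];return (u[:2]/u[2]).round()
for dz in(0,22): print('w',dz,[pw(x+r.apply(np.array([a,b,dz])/1e3)) for a,b in((-9.5,15),(9.5,15),(9.5,-15),(-9.5,-15))])
h=np.array([.5959,.1027]);Rz=R.from_euler('z',.186).as_matrix()[:2,:2]
for l in [(-68.5,-111),(-68.5,-59),(-18.5,-59),(-18.5,-111)]: print(l,pw(np.r_[h+Rz@(np.array(l)/1e3),.1265]))
cv2.imwrite('pics/w6.png',p['img'][:,:,::-1])
p=robot.camera('top');cv2.imwrite('pics/t6.png',p['img'][:,:,::-1])
E
python3 -c "
import cv2,numpy as np
a=cv2.imread('pics/w6.png')[150:360,200:360];b=cv2.imread('pics/t6.png')[120:230,170:330]
cv2.imwrite('pics/wt6.png',np.hstack([cv2.resize(a,(400,525),interpolation=2),cv2.resize(b,(400,275),interpolation=2).repeat(1,0) if 0 else cv2.copyMakeBorder(cv2.resize(b,(400,275),interpolation=2),0,250,0,0,0)]))"
```

```text
-20 [array([316., 156.]), array([338., 133.]), array([291., 106.]), array([268., 128.])]
0 [array([314., 181.]), array([336., 159.]), array([290., 132.]), array([268., 154.])]
10 [array([313., 194.]), array([335., 172.]), array([289., 145.]), array([267., 166.])]
22 [array([313., 208.]), array([334., 187.]), array([289., 160.]), array([267., 181.])]
w 0 [array([304., 263.]), array([304., 236.]), array([256., 236.]), array([257., 263.])]
w 22 [array([301., 248.]), array([302., 223.]), array([258., 223.]), array([259., 248.])]
(-68.5, -111) [245. 283.]
(-68.5, -59) [243. 212.]
(-18.5, -59) [321. 212.]
(-18.5, -111) [318. 283.]
```

View pics/wt6.png

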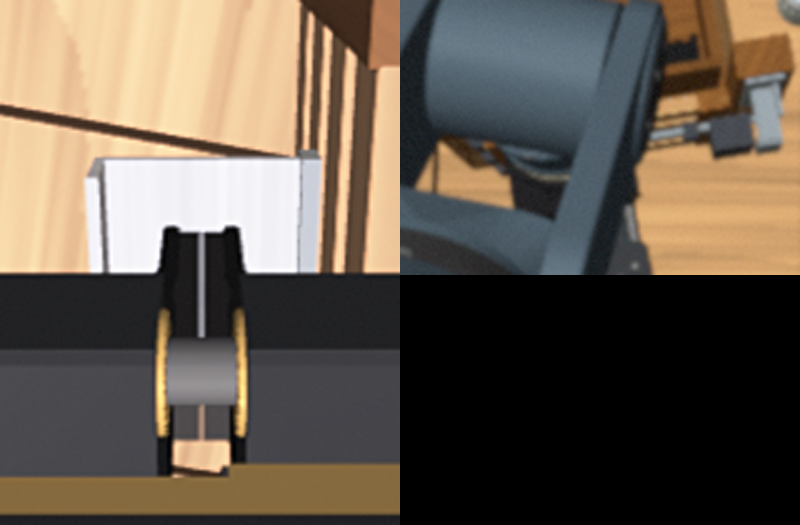

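Both views put the real fingertip about 9 mm behind the reported TCP instead of 22 mm ahead, and the gripper body is shifted the same way. So the plate should be met near a reported z of about 0.117. I'll keep going down, checking the plate as I go.

Emit:
{"op": "move_arm", "data": {
  "series": "0 0 3 0 0 0; 0 0 6 0 0 0; 0 0 9 0 0 0; 0 0 12 0 0 0; 0 0 14 0 0 0; 0 0 14 0 0 0"
}}

```text
time: 8.52
position: [0.5667, 0.0149, 0.121]
tool_rot: [0.638, 0.77, -0.0, -0.001]
ft_force: [-0.6, -0.8, 1.0]
grip_width: 0.0007
grip_force: 0.0
```

```bash
python3 -c "
from h import *
chk('s7.png')"
```

```text
t 8.7167 F [0.0183 0.1171 0.2172] z [0.5673 0.0148 0.1218] plate diff 18.54 nose 1.15 bg 1.35
```

Emit:
{"op": "move_arm", "data": {
  "series": "0 0 1 0 0 0; 0 0 2 0 0 0; 0 0 3 0 0 0; 0 0 4 0 0 0; 0 0 4 0 0 0"
}}

```text
time: 9.13
position: [0.5672, 0.0149, 0.1177]
tool_rot: [0.638, 0.77, 0.0, 0.0]
ft_force: [0.9, -0.6, 1.4]
grip_width: 0.0007
grip_force: 0.3
```

```bash
python3 -c "
from h import *
chk('s8.png')"
```

```text
t 9.3333 F [0.3175 0.0799 0.7894] z [0.5672 0.0149 0.1178] plate diff 25.03 nose 1.65 bg 1.56
```

Emit:
{"op": "move_arm", "data": {
  "series": "0 0 1 0 0 0; 0 0 2 0 0 0; 0 0 2 0 0 0; 0 0 2 0 0 0"
}}

```text
time: 9.67
position: [0.5672, 0.0149, 0.1157]
tool_rot: [0.638, 0.77, 0.0, 0.0]
ft_force: [-0.7, 0.4, 1.8]
grip_width: 0.0008
grip_force: 0.3
```

```bash
python3 -c "
from h import *
chk('s9.png')"
```

```text
t 9.8667 F [0.1566 0.0094 0.6917] z [0.5672 0.0149 0.1158] plate diff 31.53 nose 2.85 bg 1.62
```

View pics/s9.png

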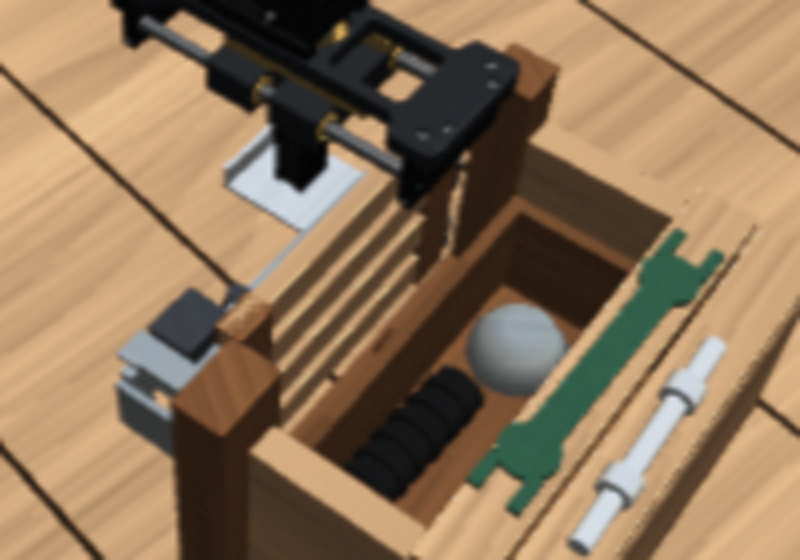

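The plate is now tilting: its hinge-side corner has gone from (285,112) to about (270,130). The force is about 0.8 N, which is free travel. I'll press by feel in steps of about 1.2 mm.

Emit:
{"op": "move_arm", "data": {
  "series": "0 0 0.7 0 0 0; 0 0 1.3 0 0 0; 0 0 1.3 0 0 0; 0 0 1.3 0 0 0"
}}

```text
time: 10.2
position: [0.5672, 0.0148, 0.1144]
tool_rot: [0.638, 0.77, -0.0, 0.0]
ft_force: [-0.4, 0.2, 0.6]
grip_width: 0.0008
grip_force: 0.3
```

Emit:
{"op": "move_arm", "data": {
  "series": "0 0 0.7 0 0 0; 0 0 1.2 0 0 0; 0 0 1.2 0 0 0; 0 0 1.2 0 0 0"
}}

```text
time: 10.53
position: [0.5672, 0.0148, 0.1132]
tool_rot: [0.638, 0.77, -0.0, 0.0]
ft_force: [-0.1, -0.1, 0.6]
grip_width: 0.0005
grip_force: 0.3
```

Emit:
{"op": "move_arm", "data": {
  "series": "0 0 0.7 0 0 0; 0 0 1.2 0 0 0; 0 0 1.2 0 0 0; 0 0 1.2 0 0 0"
}}

```text
time: 10.87
position: [0.5672, 0.0148, 0.112]
tool_rot: [0.638, 0.77, -0.0, 0.0]
ft_force: [0.2, -0.6, 0.8]
grip_width: 0.0005
grip_force: 0.3
```

Emit:
{"op": "move_arm", "data": {
  "series": "0 0 0.7 0 0 0; 0 0 1.2 0 0 0; 0 0 1.2 0 0 0; 0 0 1.2 0 0 0"
}}

```text
time: 11.2
position: [0.5671, 0.0149, 0.1108]
tool_rot: [0.638, 0.77, 0.0, -0.0]
ft_force: [0.1, -0.4, 2.0]
grip_width: 0.0004
grip_force: 0.4
```

Emit:
{"op": "move_arm", "data": {
  "series": "0 0 0.5 0 0 0; 0 0 0.8 0 0 0; 0 0 0.8 0 0 0; 0 0 0.8 0 0 0"
}}

```text
time: 11.53
position: [0.5672, 0.0148, 0.1102]
tool_rot: [0.638, 0.77, 0.0, 0.0]
ft_force: [-0.0, -0.6, 1.6]
grip_width: 0.0003
grip_force: 0.9
```

Emit:
{"op": "move_arm", "data": {
  "series": "0 0 0.5 0 0 0; 0 0 1 0 0 0; 0 0 1 0 0 0; 0 0 1 0 0 0"
}}

```text
time: 11.87
position: [0.5673, 0.0148, 0.1095]
tool_rot: [0.638, 0.77, 0.0, 0.0]
ft_force: [-0.8, 0.4, 4.7]
grip_width: 0.0006
grip_force: 2.4
```

The force rose to 4.7 N, so the nose has met the leaf spring, with touch at z of about 0.1103. I'll back off about 1.3 mm to sit in the play.

Emit:
{"op": "move_arm", "data": {
  "series": "0 0 -0.7 0 0 0; 0 0 -1.3 0 0 0; 0 0 -1.3 0 0 0"
}}

```text
time: 12.12
position: [0.5672, 0.0149, 0.1102]
tool_rot: [0.638, 0.77, 0.0, -0.0]
ft_force: [0.0, -0.8, 0.8]
grip_width: 0.0004
grip_force: 0.6
```

```bash
cat >> h.py <<'E'
H=np.array([.5959,.1027]);PSI=.186
def gp(ang,l):
    "world xy of gate-local point l (mm) at opening ang"
    return H+R.from_euler('z',PSI-ang).as_matrix()[:2,:2]@(np.array(l)/1e3)
E
python3 - <<'E'
from h import *
chk('s10.png',5)
o=robot.get_obs();x=o['position']
l=R.from_euler('z',-PSI).as_matrix()[:2,:2]@(x[:2]-H)*1e3;print('local',l)
for g,dx in((0,-8),(0,-15),(.1,-17),(.2,-17),(.3,-17)):
    print(g,delta(np.r_[gp(g,l+[dx,0]),x[2]],PSI+np.pi/2-g,o))
E
```

```text
t 12.3667 F [ 0.2631 -0.5142  1.6212] z [0.5672 0.0149 0.1102] plate diff 49.42 nose 6.21 bg 1.9
local [-44.4823 -80.9678]
0 [ 0. -8.  0. -0. -0.  0.]
0 [  0. -15.   0.  -0.  -0.   0.]
0.1 [  6.6 -24.8   0.   -0.   -0.    5.8]
0.2 [ 13.9 -31.8   0.   -0.   -0.   11.5]
0.3 [ 21.8 -38.2   0.   -0.   -0.   17.2]
```

Emit:
{"op": "move_arm", "data": {
  "series": "0 -2 -0.4 0 0 0; 0 -5 -0.4 0 0 0; 0 -8 -0.4 0 0 0; 0 -11 -0.4 0 0 0; 0 -13 -0.4 0 0 0; 0 -14 -0.4 0 0 0; 0 -14 -0.4 0 0 0"
}}

```text
time: 12.95
position: [0.5528, 0.0123, 0.1107]
tool_rot: [0.638, 0.77, -0.0, -0.0]
ft_force: [-0.3, 0.5, -0.1]
grip_width: 0.0005
grip_force: 0.4
```

Emit:
{"op": "move_arm", "data": {
  "series": "0 -0.7 0 0 0 0; 0 -1.4 0 0 0 0; 0 -2 0 0 0 0; 0 -2 0 0 0 0"
}}

```text
time: 13.28
position: [0.5517, 0.012, 0.1108]
tool_rot: [0.638, 0.77, 0.0, 0.0]
ft_force: [0.9, 1.2, 0.1]
grip_width: 0.0002
grip_force: 0.7
```

Emit:
{"op": "move_arm", "data": {
  "series": "0.2 -0.8 0 0 0 0; 0.3 -1.6 0 0 0 0; 0.3 -1.6 0 0 0 0; 0.3 -1.6 0 0 0 0"
}}

```text
time: 13.62
position: [0.5506, 0.0125, 0.111]
tool_rot: [0.638, 0.77, 0.001, 0.0]
ft_force: [3.1, 5.2, 0.8]
grip_width: 0.0007
grip_force: 2.3
```

```bash
python3 -c "
from h import *
chk('s11.png',4)"
```

```text
t 13.8167 F [2.4044 4.1943 0.9538] z [0.5507 0.0125 0.111 ] plate diff 27.12 nose 9.43 bg 1.45
```

View pics/s11.png

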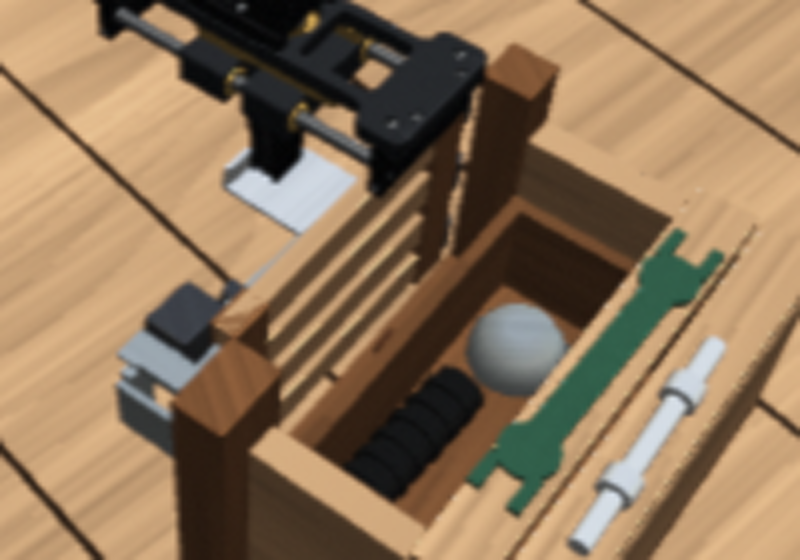

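The gate has started to move: the weight block has shifted from about (190,325) to (180,318). The lip travels partly towards the hinge on its arc, and friction explains the sideways force. I'll follow the true arc now.

Emit:
{"op": "move_arm", "data": {
  "series": "0.6 0 0 0 0 0.3; 1.2 -0.3 0 0 0 0.6; 1.8 -0.8 0 0 0 1; 2.4 -1.5 0 0 0 1.4; 2.4 -1.5 0 0 0 1.4"
}}

```text
time: 14.23
position: [0.5476, 0.0142, 0.1107]
tool_rot: [0.648, 0.762, 0.0, -0.0]
ft_force: [2.3, 2.5, 0.7]
grip_width: 0.0008
grip_force: 2.4
```

```bash
python3 -c "
from h import *
chk('s12.png',3)
o=robot.get_obs();x=o['position']
for g in (0,.02,.05): print(R.from_euler('z',g-PSI).as_matrix()[:2,:2]@(x[:2]-H)*1e3)
print(delta(x,PSI+np.pi/2))
p=robot.camera('scene')
for t in ['nose','pivot','lip','thumb']: print(t,[(d['xyz'],d['p']) for d in robot.tip_of(p,t)[:1]])
"
```

```text
t 14.3833 F [2.1515 3.2161 1.2397] z [0.5476 0.0141 0.1107] plate diff 22.79 nose 18.83 bg 1.45
[-63.8129 -78.1   ]
[-62.2382 -79.3606]
[-59.8298 -81.1917]
[ 0.   0.   0.  -0.  -0.  -1.4]
nose [([0.6108, -0.1237, 0.1356], 0.71)]
pivot [([0.6044, -0.0629, 0.1247], 0.81)]
lip [([0.5364, 0.0062, 0.1348], 0.73)]
thumb [([0.5618, 0.0164, 0.1145], 0.61)]
```

The nose has moved forward about 10 mm, so the gate is open roughly 0.047 rad and the nose is sliding out. I'll compute the arc rows.

```bash
cat >> h.py <<'E'
def arc(g0,gs,l=(-60.5,-80.)):
    o=robot.get_obs();x=o['position'];base=gp(g0,l)
    for g in gs:
        print(round(g,3),delta(np.r_[x[:2]+gp(g,l)-base,x[2]],np.pi/2+PSI-(.024 if g0<.06 else g0)-(g-g0),o)[[0,1,5]])
E
python3 -c "
from h import *
arc(.047,.047+np.cumsum([.015,.02,.025,.03,.03,.03,.03,.03]))"
```

```text
0.062 [ 0.9 -1.2  0.9]
0.082 [ 2.2 -2.7  2. ]
0.107 [ 3.9 -4.6  3.5]
0.137 [ 5.9 -6.8  5.2]
0.167 [ 8.  -9.   6.9]
0.197 [ 10.2 -11.    8.6]
0.227 [ 12.4 -13.1  10.3]
0.257 [ 14.7 -15.   12.1]
```

Emit:
{"op": "move_arm", "data": {
  "series": "1.5 -1.2 0 0 0 1; 3 -2.7 0 0 0 2; 5 -4.6 0 0 0 3.5; 7 -6.8 0 0 0 5.2; 9 -9 0 0 0 7; 11 -11 0 0 0 8.6; 13.4 -13 0 0 0 10.3; 15.7 -15 0 0 0 12"
}}

```text
time: 15.3
position: [0.5299, 0.0266, 0.1107]
tool_rot: [0.724, 0.69, -0.001, 0.0]
ft_force: [1.6, 0.3, 0.3]
grip_width: 0.0005
grip_force: 1.5
```

```bash
python3 -c "
from h import *
chk('s13.png',2)
p=robot.camera('scene')
e=lambda a,b:PSI-np.arctan2(*(np.array(b)[:2]-a)[[1,0]])-np.pi/2
for t in ['nose','pivot','lip','thumb']:
  for d in robot.tip_of(p,t)[:1]:
    L=dict(nose=(-17.3,-225),pivot=(-15.4,-165),lip=(-69,-85),thumb=(-43.5,-85))[t]
    v=np.array(d['xyz'][:2])-H; print(t,d['xyz'],d['p'],'g',PSI+np.arctan2(L[1],L[0])-np.arctan2(v[1],v[0]))
print(robot.get_obs()['grip_force'])
"
```

```text
t 15.4 F [-0.2049  0.9891  1.9315] z [0.5289 0.0271 0.1105] plate diff 89.42 nose 31.85 bg 1.19
nose [0.5553, -0.1204, 0.1349] 0.84 g 0.2892733677940862
pivot [0.5647, -0.0604, 0.1269] 0.96 g 0.28194653102958855
lip [0.5183, 0.0188, 0.1381] 0.83 g 0.2505351556684241
thumb [0.5431, 0.024, 0.1151] 0.98 g 0.3039141224459061
0.35600029819761403
```

The gate is open about 0.28 rad and the nose is clear of the catch. I'll continue the arc.

```bash
python3 -c "
from h import *
arc(.285,.285+.04*np.arange(1,9))"
```

```text
0.325 [ 2.6 -3.   5.3]
0.365 [ 5.4 -5.9  7.6]
0.405 [ 8.3 -8.7  9.9]
0.445 [ 11.3 -11.4  12.2]
0.485 [ 14.4 -14.   14.5]
0.525 [ 17.6 -16.4  16.8]
0.565 [ 20.8 -18.7  19. ]
0.605 [ 24.2 -20.9  21.3]
```

Emit:
{"op": "move_arm", "data": {
  "series": "2.5 -3 0 0 0 3; 5.4 -6 0 0 0 6; 8.3 -8.7 0 0 0 9; 11.3 -11.4 0 0 0 12; 14.4 -14 0 0 0 14.5; 17.6 -16.4 0 0 0 17; 21 -18.7 0 0 0 19; 24.2 -21 0 0 0 21.3"
}}

```text
time: 16.32
position: [0.5109, 0.0518, 0.1108]
tool_rot: [0.839, 0.544, -0.0, 0.0]
ft_force: [0.3, -0.8, 1.2]
grip_width: 0.0005
grip_force: 0.6
```

```bash
cat >> h.py <<'E'
def ang():
    p=robot.camera('scene');r=[]
    for t,L in dict(nose=(-17.3,-225),pivot=(-15.4,-165),lip=(-69,-85),thumb=(-43.5,-85)).items():
        for d in robot.tip_of(p,t)[:1]:
            v=np.array(d['xyz'][:2])-H; r.append((t,round(d['p'],2),np.round((PSI+np.arctan2(L[1],L[0])-np.arctan2(v[1],v[0]))%(2*np.pi),3),round(d['xyz'][2],3)))
    print(r)
E
python3 -c "
from h import *
ang();o=robot.get_obs();x=o['position'];print(x,o['ft_force'])
print([R.from_euler('z',g-PSI).as_matrix()[:2,:2]@(x[:2]-H)*1e3 for g in (.58,.62)])
arc(.605,.605+.04*np.arange(1,9))"
```

```text
[('nose', 0.84, np.float64(0.561), 0.135), ('pivot', 0.63, np.float64(0.561), 0.127), ('lip', 0.65, np.float64(0.536), 0.136), ('thumb', 0.75, np.float64(0.586), 0.116)]
[0.5106 0.052  0.1107] [-0.1598 -0.7359  0.4596]
[array([-59.3582, -79.5338]), array([-56.1302, -81.8439])]
0.645 [ 2.5 -3.1  2.4]
0.685 [ 5.1 -6.2  4.6]
0.725 [ 7.8 -9.1  6.9]
0.765 [ 10.7 -12.    9.2]
0.805 [ 13.6 -14.7  11.5]
0.845 [ 16.7 -17.3  13.8]
0.885 [ 19.9 -19.7  16.1]
0.925 [ 23.1 -22.1  18.4]
```

Emit:
{"op": "move_arm", "data": {
  "series": "2.5 -3 0 0 0 2.3; 5.1 -6.2 0 0 0 4.6; 7.8 -9.1 0 0 0 7; 10.7 -12 0 0 0 9.2; 13.6 -14.7 0 0 0 11.5; 16.7 -17.3 0 0 0 13.8; 19.9 -19.7 0 0 0 16; 23 -22 0 0 0 18.3"
}}

```text
time: 17.23
position: [0.5002, 0.0818, 0.1107]
tool_rot: [0.915, 0.404, -0.0, 0.0]
ft_force: [0.1, -0.4, 1.2]
grip_width: 0.0008
grip_force: 0.5
```

```bash
python3 -c "
from h import *
ang();o=robot.get_obs();x=o['position'];print(x,o['ft_force'])
print([R.from_euler('z',g-PSI).as_matrix()[:2,:2]@(x[:2]-H)*1e3 for g in (.86,.9)])
arc(.925,.925+.04*np.arange(1,9))"
```

```text
[('nose', 0.8, np.float64(0.877), 0.137), ('pivot', 0.6, np.float64(0.884), 0.123), ('lip', 0.59, np.float64(0.877), 0.136), ('thumb', 0.63, np.float64(0.907), 0.119)]
[0.5001 0.082  0.1107] [-0.4065  0.7193  1.266 ]
[array([-61.9033, -75.9547]), array([-58.8164, -78.3694])]
0.965 [ 2.5 -3.1  2.4]
1.005 [ 5.1 -6.2  4.7]
1.045 [ 7.8 -9.1  7. ]
1.085 [ 10.7 -12.    9.3]
1.125 [ 13.6 -14.7  11.6]
1.165 [ 16.7 -17.3  13.9]
1.205 [ 19.9 -19.7  16.1]
1.245 [ 23.1 -22.1  18.4]
```

Emit:
{"op": "move_arm", "data": {
  "series": "2.3 -3 0 0 0 2.3; 4.8 -6.2 0 0 0 4.6; 7.4 -9.1 0 0 0 7; 10.2 -12 0 0 0 9.2; 13 -14.7 0 0 0 11.5; 16 -17.3 0 0 0 13.8; 19 -19.7 0 0 0 16; 22 -22 0 0 0 18.3"
}}

```text
time: 18.15
position: [0.499, 0.1128, 0.1108]
tool_rot: [0.967, 0.253, 0.0, 0.0]
ft_force: [-0.2, -0.2, 0.1]
grip_width: 0.0007
grip_force: 0.7
```

```bash
python3 -c "
from h import *
ang();o=robot.get_obs();x=o['position'];print(x,o['ft_force'])
print([R.from_euler('z',g-PSI).as_matrix()[:2,:2]@(x[:2]-H)*1e3 for g in (1.17,1.21)])
arc(1.245,1.245+.04*np.arange(1,9))"
```

```text
[('nose', 0.82, np.float64(1.205), 0.134), ('pivot', 0.54, np.float64(1.195), 0.124), ('lip', 0.83, np.float64(1.161), 0.134)]
[0.4989 0.113  0.1108] [ 0.58   -0.2916  0.1863]
[array([-62.3124, -75.0698]), array([-59.2605, -77.5016])]
1.285 [ 2.5 -3.1  2.4]
1.325 [ 5.1 -6.2  4.7]
1.365 [ 7.8 -9.1  7. ]
1.405 [ 10.7 -11.9   9.3]
1.445 [ 13.6 -14.7  11.6]
1.485 [ 16.7 -17.2  13.9]
1.525 [ 19.9 -19.7  16.2]
1.565 [ 23.1 -22.   18.5]
```

Emit:
{"op": "move_arm", "data": {
  "series": "2.3 -3 0 0 0 2.3; 4.8 -6.2 0 0 0 4.6; 7.4 -9.1 0 0 0 7; 10.2 -12 0 0 0 9.2; 13 -14.7 0 0 0 11.5; 16 -17.3 0 0 0 13.8; 19 -19.7 0 0 0 16; 22 -22 0 0 0 18.3"
}}

```text
time: 19.07
position: [0.507, 0.1427, 0.1108]
tool_rot: [0.995, 0.096, -0.0, 0.0]
ft_force: [0.3, -1.8, 0.6]
grip_width: 0.0005
grip_force: 0.9
```

Emit:
{"op": "move_arm", "data": {
  "series": "1.5 -2 0 0 0 1.5; 2.5 -3.2 0 0 0 2.5; 3 -4 0 0 0 3; 3 -4 0 0 0 3; 3 -4 0 0 0 3"
}}

```text
time: 19.48
position: [0.5093, 0.1476, 0.1108]
tool_rot: [0.997, 0.071, 0.0, -0.0]
ft_force: [1.3, 0.5, 1.4]
grip_width: 0.0006
grip_force: 0.4
```

```bash
python3 -c "
from h import *
ang();chk('s14.png',2);o=robot.get_obs();x=o['position']
print([R.from_euler('z',g-PSI).as_matrix()[:2,:2]@(x[:2]-H)*1e3 for g in (1.53,1.57)])"
```

```text
[('nose', 0.75, np.float64(1.568), 0.134), ('pivot', 0.79, np.float64(1.597), 0.126), ('lip', 0.74, np.float64(1.578), 0.134), ('thumb', 0.8, np.float64(1.58), 0.116)]
t 19.8333 F [ 0.7338 -0.4346  1.2643] z [0.5092 0.1476 0.1108] plate diff 70.79 nose 31.63 bg 3.45
[array([-63.2606, -74.3737]), array([-60.2359, -76.844 ])]
```

The gate stands at about 1.57 rad. I'll come off the lip to mid-trough, let the latch rise gently, then lift away.

Emit:
{"op": "move_arm", "data": {
  "series": "0 2 0 0 0 0; 0 5 0 0 0 0; 0 8 0 0 0 0; 0 8 -2 0 0 0; 0 8 -4 0 0 0; 0 8 -7 0 0 0; 0 8 -10 0 0 0; 0 8 -14 0 0 0"
}}

```text
time: 20.5
position: [0.5099, 0.1398, 0.1249]
tool_rot: [0.998, 0.071, -0.0, -0.0]
ft_force: [-0.6, -0.0, -0.1]
grip_width: 0.0004
grip_force: 0.0
```

Emit:
{"op": "move_arm", "data": {
  "series": "0 0 -5 0 0 0; 0 0 -13 0 0 0; 0 0 -25 0 0 0; 0 0 -40 0 0 0; 0 0 -60 0 0 0; 0 0 -80 0 0 0; 0 0 -100 0 0 0; 0 0 -110 0 0 0"
}}

```text
time: 21.17
position: [0.5114, 0.14, 0.2378]
tool_rot: [0.997, 0.071, 0.002, -0.0]
ft_force: [0.7, 0.7, -0.1]
grip_width: 0.0003
grip_force: 0.0
```

Emit:
{"op": "move_arm", "data": {
  "series": "-10 0 -10 0 0 0; -30 0 -20 0 0 0; -50 0 -30 0 0 0; -70 0 -30 0 0 0; -85 0 -30 0 0 0; -85 0 -30 0 0 0"
}}

```text
time: 21.67
position: [0.4222, 0.1278, 0.2647]
tool_rot: [0.997, 0.071, -0.002, -0.0]
ft_force: [-0.0, -0.5, -0.6]
grip_width: 0.0004
grip_force: 0.0
```

```bash
python3 -c "
from h import *
ang();p=snap('scene','end.png');print(robot.get_obs()['time'],robot.get_obs()['position'])"
```

```text
[('nose', 0.92, np.float64(1.572), 0.133), ('pivot', 0.82, np.float64(1.577), 0.126), ('lip', 0.84, np.float64(1.562), 0.142), ('thumb', 0.66, np.float64(1.585), 0.124)]
21.9667 [0.4272 0.1279 0.2647]
```

View pics/end.png

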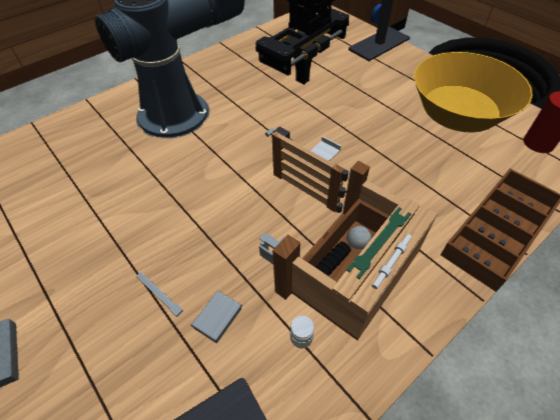

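The final view shows the gate square to the box, with its free end at (280,150). The plate at (325,148) is back at rest height, the loose things are where they were, and the gripper is clear. I'll hand in.

```bash
python3 -c "
from h import *
print(robot.hand_in())"
```

```text
the job is handed in; nothing more can be done
None
```

The gate stands open at about 1.57 rad (square to the box) with the latch back at rest; the loose things look undisturbed, the highest force reading was about 6 N, and the job was handed in at about 22 s.

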